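# Load the flux brush and poise it over the bangle's seam

## Robot

A 7-joint arm with a two-finger parallel gripper is mounted at the origin on the work surface. World frame = base frame: x ahead of the robot, y to its left, z up, the work surface at z = 0. Lengths are in m, angles in rad, forces in N, time in s.
With the tool pointing down it reaches from about 0.425 to 0.875 m from the base axis. Payload 8.4 kg.
Tool frame: the origin (TCP) lies on the centre line of the jaws, within the pads' length; the fingertips stand 19 mm ahead of it and the grasp point (between the pads) is the TCP; z points along the fingers, y is the line along which they close (so a half turn about z gives the same grasp; the last joint's range is limited). The gripper opens to 85 mm and grips with 20 to 120 N. Pads are 22 mm wide; open, the fingers measure 114 mm over their backs; the gripper's body (76 mm by 85 mm) begins 54 mm behind the grasp point. The pads swing forward as they close: fully open they stand 13 mm farther back than shut.
Start: joints at [-1.229, 0.333, 0.04, 1.465, -0.013, 1.343, -0.059], TCP at [0.277, 0.588, 0.25] pointing down, gripper open.
Joint ranges: [-2.58, 2.58], [-0.38, 2.09], [-1.3, 1.39], [0.25, 2.4], [-1.5, 4.64], [0.08, 2.09], [-2.65, 2.65]. Speed limits (rad/s): [2.22, 2.22, 2.79, 2.79, 3.14, 3.14, 3.14].

## Interface

Orientations are given as [roll, pitch, yaw] about the fixed x, y, z axes, in that order (R = Rz(yaw) Ry(pitch) Rx(roll)).
In Python, from station import manip gives the robot as it stands.
- The arm moves only by the tool carry_out, never from a script. Its argument "increments" is a list of rows, each an object of numbers: "tx", "ty", "tz": the shift along the tool's x, y, z as a fraction of full scale; "ax", "ay", "az": the turn, a rotation vector about the tool's x, y, z as a fraction of full scale; "gripper": the opening, from 0 (shut) to 1 (fully open). A call has 1 to 8 rows; each row shifts and turns the commanded pose from where the row before left it, along the tool's axes as they then stand; what a row does not reach is not made up. Full scale, the value 1, is 20 mm for a shift and 0.08 rad for a turn. A row lasts 1/12 s, in which the tool goes at most 41.7 mm and 7.16 degrees, less where a joint would pass 70% of its speed; a pose out of reach is approached as far as the arm can. A call with a number of a shift or a turn outside -1 to 1 is refused whole. A call with a gripper value outside its range is refused whole. The fingers move at their own pace and stop on an object; the grip force is fixed at half the most. Time passes only in rows, so rows that do not move let the fingers close. It gives the time, the measured TCP pose, the force, the opening and the grip force at its end, in the units of the state.
- manip.observe(): the state, without advancing time (a new reading comes with each control period).
- manip.grab_frame(name): name is "scene" or "side" or "wrist"; returns (picture, depth): 400x640x3 uint8, blue, green, red; 400x640 float32, m along the optical axis (not along the pixel's ray), 0 where there is no reading.
- manip.camera_params(name): a dict with "vfov" (degrees; the focal length in pixels is half the picture's height over the tangent of half this angle, whatever the lens; pixels are square), "cx", "cy" (the principal point, pixels), "R" (3x3) and "t" (3): a world point X has camera coordinates R X + t. Camera axes: x right, y down, z forward; pixel columns grow to the right and rows downward; lengths in m; the calibration is good to about 2 mm. The wrist camera is an equidistant fisheye: a pixel r from the principal point sees the ray r / f radians off the axis. A picture is of the moment at which its call begins: read the wrist's pose just before it. camera_params takes no time and is no camera call; for the wrist camera it gives the pose at the moment of the call.
- manip.job_done(): hands the job in; it is judged then, once.
The state is a dict: "time": time; "joint_positions": joint angles; "joint_vel": joint speeds; "joint_efforts": joint torques, N m; "tool_pos": TCP position; "orientation": TCP orientation; "force": force on the tool from outside, world axes, zero at the start; "ft_torque": the same for the moment, N m; "opening": finger opening in m; "gripper_force": force on a finger pad.
Only numpy, scipy, OpenCV 4.12 (cv2) and the standard library are available. Lean on these libraries where they do the work, as an engineer would, in place of code of your own. Each camera call takes 0.05 s, during which the arm holds its last target. There are 200 camera calls.

## Task

Take the flat flux brush out of its wooden stand, keep its bristles downwards and work them up and down twice inside the white ceramic flux jar, each time from near the bottom to near the mouth. Then carry it over the racks of tools and stop with it upright, the bristles about 6 mm above the middle of the dark solder seam on top of the clamped bangle, their flat width lying along the seam. Finish while still holding the brush there, motionless; neither it nor the gripper may ever touch the bangle, its block or the two tool racks, and leave the jar standing in its place and the tin, tray and bottle alone.

Things in the scene. Friction and masses are not known exactly. Their poses are not given: they have to be found in the camera images.
- brush_grip (a point): Where to hold the loose flat brush (170 mm long, about 60 g): on the axis of its wooden handle (18 x 12 mm, from 55 to 170 mm above the bristle tip), 130 mm above the bristle tip, 40 mm below the top end. Axes: z up the brush from bristles to handle end, x along its wide side, y along its thin side (handle 12 mm). It starts upright, bristles down, in the stand's slot.
- brush_tip (a point): Centre of the flat lower end of the bristles; same axes as brush_grip. The bristles are rigid, 20 mm (x) by 8 mm (y), 32 mm long; above them a steel ferrule 22 x 12 mm up to 55 mm.
- stand: Dark wooden brush stand, fixed, 60 x 46 mm, 55 mm high; origin at the centre of its underside. One slot from above, 26 x 15 mm, 50 mm deep, centred, wide along its x; the brush stands loosely in it.
- jar: Loose white ceramic flux jar, straight and round, open at the top, empty: outer diameter 62 mm, 75 mm high, wall 4 mm (inside diameter 54 mm), floor 6 mm thick, about 0.3 kg. Origin at the centre of its underside, z up.
- bangle: Fixed silver bangle standing upright, clamped on a small grey block (70 x 44 x 20 mm). Origin at the centre of the block's underside. The bangle is a plain band 64 mm in outside diameter and 24 mm wide whose axis is level along this body's x; its highest line is 78 mm above the work surface.
- seam (a point): Middle of the solder seam, on the very top of the bangle, 78 mm above the work surface. The seam is a dark line 24 mm long along x of this point (the bangle's axis); z up.
- burs: Obstacle, fixed: wooden block 280 mm long (its x), 36 mm wide, 30 mm high, with a row of ten upright steel burs, the highest to 94 mm above the work surface. Origin at the centre of its underside.
- rail: Obstacle, fixed: low steel rail 280 mm long (its x) on two posts with three pliers hung astride it, 50 mm wide, the highest point 98 mm above the work surface. Origin on the work surface below its middle.
- tin: Bystander, loose: round brass tin of ring blanks, diameter 84 mm, 20 mm high. Origin at the centre of its underside.
- tray: Bystander, loose: open grey tray of findings, 85 x 60 mm, 28 mm high. Origin at the centre of its underside.
- pickle: Bystander, loose: closed glass bottle, diameter 72 mm, 88 mm high. Origin at the centre of its underside.
Things that resemble listed ones, but are neither listed nor needed, are in the scene too. Of the things shaped like the part that bears brush_grip, the wooden one is meant. Leave any pink look-alike of the bangle alone.

How it is judged:
By the outcome, as a careful person would: the job done as asked, in the order asked, and still so for the second after the job is handed in, while the arm keeps its last pose, push and grip.
It also fails if it takes over 56 s, if anything falls off the work surface, if the arm or the gripper's body presses on something with over 40 N, if the wrist force passes 120 N, or if a joint passes its speed limit or range.

## Working session

There is one attempt and no reset: what is moved stays moved. The work goes in short steps, Python scripts to look and compute and a tool call to move; the robot and the scene stay as the last step left them, time stands still between calls to the robot, and variables do not carry over. Pictures are saved under pics/ and viewed, at most 10 in all, crops included, and the job is handed in when it is done.

Besides the shell and the picture viewer there is one more tool, called after ">>>" by a JSON object that holds its "name" and its "arguments". carry_out: Moves the arm, as the interface text tells. Its arguments: {"type":"object","properties":{"increments":{"type":"array","items":{"type":"object","properties":{"tx":{"type":"number","minimum":-1,"maximum":1},"ty":{"type":"number","minimum":-1,"maximum":1},"tz":{"type":"number","minimum":-1,"maximum":1},"ax":{"type":"number","minimum":-1,"maximum":1},"ay":{"type":"number","minimum":-1,"maximum":1},"az":{"type":"number","minimum":-1,"maximum":1},"gripper":{"type":"number"}}}}},"required":["increments"]}

```bash
mkdir -p pics; cat > h.py <<'E'
import numpy as np, cv2
from station import manip
def grab(n,save=None):
    p=manip.camera_params(n); im,d=manip.grab_frame(n)
    if save: cv2.imwrite('pics/'+save,im); np.savez('pics/'+save[:-4]+'.npz',d=d,R=p['R'],t=p['t'],vfov=p['vfov'],cx=p['cx'],cy=p['cy'],im=im)
    return im,d,p
def cloud(f):
    # world xyz per pixel for pinhole cams
    z=np.load('pics/'+f+'.npz'); d=z['d'];fl=200/np.tan(np.radians(float(z['vfov']))/2)
    v,u=np.mgrid[0:400,0:640]
    c=np.stack([(u-z['cx'])/fl*d,(v-z['cy'])/fl*d,d],-1)
    W=(c-z['t'].reshape(3))@z['R']; W[d==0]=np.nan
    return W,z['im']
E
python3 - <<'E'
from h import *
for n in('scene','side'):
    grab(n,n+'1.png'); p=manip.camera_params(n); print(n,p)
print(manip.observe())
E
```

```text
scene {'vfov': 44.786827731916745, 'cx': 322.91467087560113, 'cy': 204.58967128135347, 'R': array([[ 0.73647401,  0.67645699,  0.0034613 ],
       [ 0.53219529, -0.57623931, -0.62025513],
       [-0.41758138,  0.45864387, -0.7843925 ]]), 't': array([-0.38171274, -0.21793344,  1.52687689])}
side {'vfov': 43.53660385511169, 'cx': 314.5755173101975, 'cy': 205.31402923758552, 'R': array([[-0.83405677, -0.55164314, -0.00625752],
       [-0.39139633,  0.59968915, -0.69798413],
       [ 0.38879073, -0.57970921, -0.71608589]]), 't': array([0.46720766, 0.30086158, 1.2614407 ])}
{'time': 0.1, 'joint_positions': array([-1.22921661,  0.3338678 ,  0.03991922,  1.46621316, -0.01339982,
        1.34329865, -0.05851456]), 'joint_vel': array([-0.00096013, -0.00136863,  0.00213967, -0.0037836 , -0.00024528,
       -0.00192994, -0.0003994 ]), 'joint_efforts': array([ 4.01302648e-03, -6.60014534e+01,  1.36998743e+00, -4.06469858e+01,
        1.69697794e-02,  9.07180627e-03,  8.98675182e-06]), 'tool_pos': array([0.27719691, 0.58749047, 0.24947817]), 'orientation': array([-3.14007658e+00,  1.17347001e-04,  2.70073912e+00]), 'force': array([-0.3390732 , -0.01418758,  0.87016444]), 'ft_torque': array([ 0.01864921, -0.01204057, -0.02449036]), 'gripper_force': 0.0, 'opening': 0.08542215893326234}
```

View pics/scene1.png

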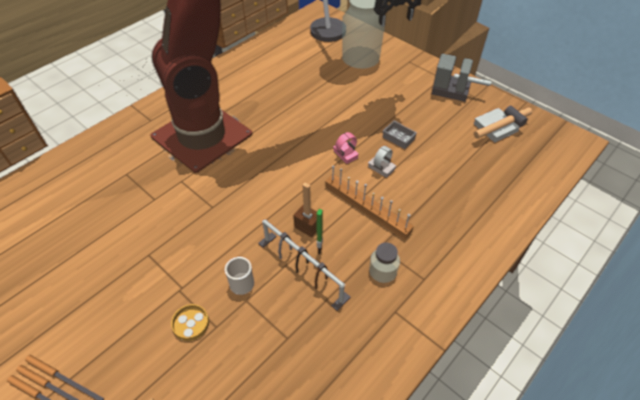

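View pics/side1.png

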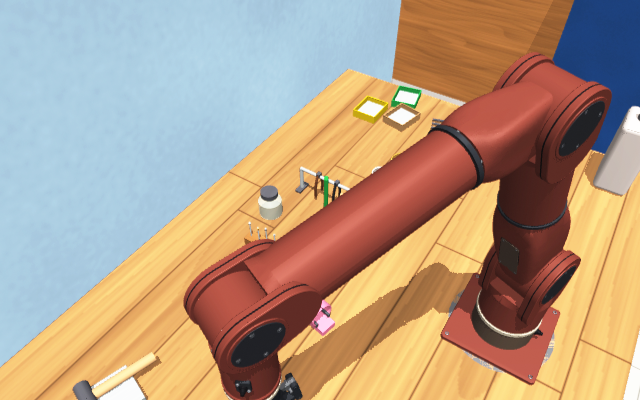

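The scene view shows the wooden brush in its dark stand at (307,205), a green look-alike at (320,228), the jar at (239,275), the rail at (303,265), the burs at (370,205), the silver bangle at (382,160), the pink one at (346,147), the tin at (190,322), the tray at (399,134) and the bottle at (385,262). In the side view the arm hides most of this.

```bash
python3 - <<'E'
from h import *
W,im=cloud('scene1')
c=im[120:300,220:420]; cv2.imwrite('pics/c1.png',cv2.resize(c,None,fx=4,fy=4,interpolation=cv2.INTER_CUBIC)[:, :800][:600])
cv2.imwrite('pics/c1.png',cv2.resize(im[130:280,220:420],None,fx=4,fy=4,interpolation=cv2.INTER_CUBIC))
for u,v in [(307,186),(307,195),(307,205),(320,212),(320,228),(300,217),(239,265),(239,275),(239,285),(382,152),(382,160),(346,140),(265,227),(342,290),(329,182),(410,226),(385,250),(190,322),(399,134)]: print(u,v,W[v,u].round(3))
# jar rim: points z 0.07-.08
def sel(cx,cy,r,z0,z1):
    m=(np.hypot(W[...,0]-cx,W[...,1]-cy)<r)&(W[...,2]>z0)&(W[...,2]<z1); return m
j=W[265,239]
for n,(u,v),z0,z1,r in [('jar',(239,285),.069,.085,.08),('handle',(307,195),.08,.18,.025),('standtop',(307,215),.045,.062,.05),('bangle',(382,160),.065,.09,.06),('block',(382,168),.01,.026,.06)]:
    q=W[v,u]; m=sel(q[0],q[1],r,z0,z1); P=W[m]
    print(n,m.sum(),P.min(0).round(3),P.max(0).round(3),P.mean(0).round(3))
E
```

```text
307 186 [ 0.495 -0.033  0.176]
307 195 [ 0.497 -0.035  0.145]
307 205 [ 0.496 -0.035  0.105]
320 212 [ 0.567 -0.064  0.167]
320 228 [ 0.573 -0.071  0.115]
300 217 [ 0.481 -0.048  0.054]
239 265 [ 0.466 -0.247  0.039]
239 275 [ 0.469 -0.255  0.005]
239 285 [ 0.51  -0.285  0.044]
382 152 [0.504 0.263 0.077]
382 160 [0.493 0.286 0.019]
346 140 [ 0.347  0.293 -0.   ]
265 227 [ 0.445 -0.137  0.066]
342 290 [ 0.706 -0.14   0.068]
329 182 [0.444 0.106 0.033]
410 226 [0.7   0.14  0.028]
385 250 [0.718 0.001 0.089]
190 322 [ 0.48  -0.416  0.006]
399 134 [0.453 0.426 0.001]
jar 170 [ 0.456 -0.297  0.069] [ 0.519 -0.235  0.081] [ 0.487 -0.265  0.074]
handle 206 [ 0.479 -0.038  0.081] [ 0.499 -0.023  0.178] [ 0.491 -0.033  0.133]
standtop 282 [ 0.455 -0.058  0.045] [ 0.522 -0.006  0.061] [ 0.491 -0.038  0.054]
bangle 112 [0.488 0.243 0.065] [0.515 0.297 0.081] [0.502 0.265 0.074]
block 221 [0.466 0.248 0.01 ] [0.539 0.3   0.026] [0.511 0.269 0.019]
```

View pics/c1.png

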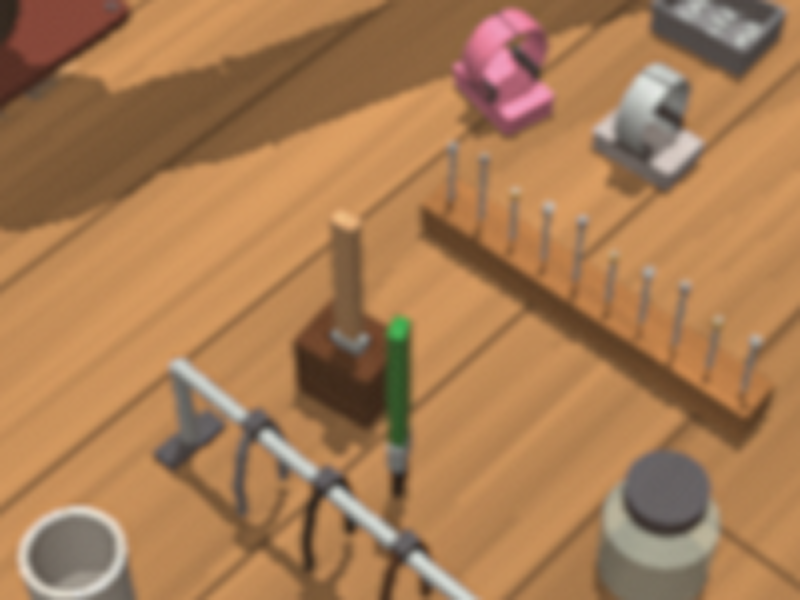

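The crop shows the candidates: the wooden brush, chosen (crop (347,270), scene (307,197)), standing in the dark stand, and the green one (crop (398,400), scene (320,228)), which has no stand. The silver bangle is at crop (655,120) with the seam on its top, and the pink one is at (505,65).

```bash
python3 - <<'E'
from h import *
W,im=cloud('scene1')
def rect(n,cx,cy,r,z0,z1):
    m=(np.hypot(W[...,0]-cx,W[...,1]-cy)<r)&(W[...,2]>z0)&(W[...,2]<z1)
    P=(W[m][:,:2]*1000).astype(np.float32); print(n,len(P),np.round(cv2.minAreaRect(P),1).tolist() if 0 else cv2.minAreaRect(P), W[m][:,2].max().round(3))
rect('standtop',.491,-.035,.05,.05,.06)
rect('handletop',.491,-.035,.03,.165,.185)
rect('handle',.491,-.035,.03,.09,.16)
rect('bangletop',.502,.265,.06,.070,.085)
rect('bangle',.502,.265,.06,.03,.085)
rect('block',.502,.269,.06,.015,.025)
rect('jar',.487,-.266,.05,.068,.085)
rect('green',.575,-.065,.03,.05,.2)
rect('rail',.57,-.14,.16,.06,.11)
rect('burs',.57,.12,.16,.02,.035)
rect('burs all',.57,.12,.16,.02,.11)
E
```

```text
standtop 250 ((488.0561218261719, -30.0185546875), (60.77578353881836, 50.53300094604492), 9.151378631591797) 0.06
handletop 44 ((489.54534912109375, -29.974166870117188), (18.331689834594727, 12.889180183410645), 1.7781485319137573) 0.178
handle 129 ((490.4651794433594, -34.192481994628906), (19.078771591186523, 11.818940162658691), 32.24026870727539) 0.16
bangletop 89 ((500.9017028808594, 269.049072265625), (25.753952026367188, 44.12770462036133), 4.733822345733643) 0.081
bangle 236 ((501.16156005859375, 273.55218505859375), (28.58694839477539, 68.92890167236328), 3.9518752098083496) 0.081
block 190 ((501.09747314453125, 273.7044677734375), (71.04814910888672, 51.75897979736328), 1.621131181716919) 0.025
jar 185 ((488.7615966796875, -265.371826171875), (58.96239471435547, 63.041175842285156), 50.83109664916992) 0.081
green 203 ((565.720458984375, -67.37247467041016), (13.079509735107422, 19.4661865234375), 32.08312225341797) 0.173
rail 999 ((544.1340942382812, -174.2330322265625), (231.45770263671875, 248.27349853515625), 59.82181167602539) 0.109
burs 1189 ((544.8815307617188, 145.1907501220703), (254.95529174804688, 246.85243225097656), 37.03264617919922) 0.035
burs all 1587 ((538.6456298828125, 139.9344940185547), (269.5928649902344, 247.8688201904297), 37.51566696166992) 0.098
```

>>> {"name": "carry_out", "arguments": {"increments": [{"az": -0.92,"tz": -0.4},{"az": -0.92,"tz": -0.4},{"az": -0.92,"tz": -0.4},{"az": -0.92,"tz": -0.4},{"az": -0.92,"tz": -0.4},{"az": -0.92,"tz": -0.4},{},{}]}}

```text
invalid input
```

>>> {"name": "carry_out", "arguments": {"increments": [{"tx": -0.5,"ty": -0.96},{"tx": -0.5,"ty": -0.96},{"tx": -0.5,"ty": -0.96},{"tx": -0.5,"ty": -0.96},{"tx": -0.5,"ty": -0.96},{"tx": -0.5,"ty": -0.96},{"tx": -0.5,"ty": -0.96},{"tx": -0.5,"ty": -0.96}]}}

```text
invalid input
```

>>> {"name": "carry_out", "arguments": {"increments": [{"tx": -0.5,"ty": -0.96},{"tx": -0.5,"ty": -0.96},{"tx": -0.5,"ty": -0.96},{"tx": -0.5,"ty": -0.96},{"tx": -0.5,"ty": -0.96},{"tx": -0.5,"ty": -0.96},{"tx": -0.5,"ty": -0.96},{}]}}

```text
invalid input
```

```bash
python3 - <<'E'
from h import *
s=manip.observe(); print(s['tool_pos'],s['orientation'],s['joint_positions'].round(2),s['time'])
im,d,p=grab('wrist','w1.png'); print(p)
R=p['R'];print('cam pos',-R.T@p['t'])
E
```

```text
[0.27719691 0.58749047 0.24947817] [-3.14007658e+00  1.17347001e-04  2.70073912e+00] [-1.23  0.33  0.04  1.47 -0.01  1.34 -0.06] 0.1
{'vfov': 65.70646984690485, 'cx': 320.8530362496284, 'cy': 200.87127143439076, 'R': array([[ 0.42571363,  0.90485456, -0.00247645],
       [ 0.8606153 , -0.40405171,  0.30997342],
       [ 0.27948025, -0.13409119, -0.950742  ]]), 't': array([-0.64757564, -0.04116461,  0.37951886])}
cam pos [0.20504065 0.62021927 0.37198076]
```

View pics/w1.png

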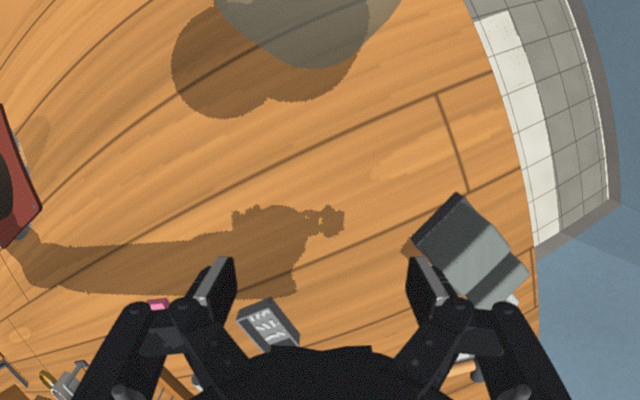

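The wrist view shows the fingers at the bottom of the picture, near (215,280) and (430,280), so whatever lies toward tool +x appears clear above them. The moves were refused, probably because every field is needed.

>>> {"name": "carry_out", "arguments": {"increments": [{"tx": 0,"ty": 0,"tz": -0.4,"ax": 0,"ay": 0,"az": -0.92,"gripper": 1},{"tx": 0,"ty": 0,"tz": -0.4,"ax": 0,"ay": 0,"az": -0.92,"gripper": 1},{"tx": 0,"ty": 0,"tz": -0.4,"ax": 0,"ay": 0,"az": -0.92,"gripper": 1},{"tx": 0,"ty": 0,"tz": -0.4,"ax": 0,"ay": 0,"az": -0.92,"gripper": 1},{"tx": 0,"ty": 0,"tz": -0.4,"ax": 0,"ay": 0,"az": -0.92,"gripper": 1},{"tx": 0,"ty": 0,"tz": -0.4,"ax": 0,"ay": 0,"az": -0.92,"gripper": 1}]}}

```text
time: 0.65
tool_pos: [0.2773, 0.5877, 0.2983]
orientation: [-3.141, -0.0, -3.137]
force: [-0.5, 0.1, 0.6]
opening: 0.0853
gripper_force: 0.0
```

>>> {"name": "carry_out", "arguments": {"increments": [{"tx": -0.95,"ty": -1,"tz": 0,"ax": 0,"ay": 0,"az": 0,"gripper": 1},{"tx": -0.95,"ty": -1,"tz": 0,"ax": 0,"ay": 0,"az": 0,"gripper": 1},{"tx": -0.95,"ty": -1,"tz": 0,"ax": 0,"ay": 0,"az": 0,"gripper": 1},{"tx": -0.95,"ty": -1,"tz": 0,"ax": 0,"ay": 0,"az": 0,"gripper": 1},{"tx": -0.95,"ty": -1,"tz": 0,"ax": 0,"ay": 0,"az": 0,"gripper": 1},{"tx": -0.95,"ty": -1,"tz": 0,"ax": 0,"ay": 0,"az": 0,"gripper": 1},{"tx": -0.95,"ty": -1,"tz": 0,"ax": 0,"ay": 0,"az": 0,"gripper": 1},{"tx": -0.95,"ty": -1,"tz": 0,"ax": 0,"ay": 0,"az": 0,"gripper": 1}]}}

```text
time: 1.32
tool_pos: [0.4302, 0.4267, 0.2981]
orientation: [-3.141, -0.0, -3.141]
force: [-0.8, -0.4, 0.1]
opening: 0.0855
gripper_force: 0.0
```

>>> {"name": "carry_out", "arguments": {"increments": [{"tx": -0.95,"ty": -1,"tz": 0,"ax": 0,"ay": 0,"az": 0,"gripper": 1},{"tx": -0.95,"ty": -1,"tz": 0,"ax": 0,"ay": 0,"az": 0,"gripper": 1},{"tx": -0.95,"ty": -1,"tz": 0,"ax": 0,"ay": 0,"az": 0,"gripper": 1},{"tx": -0.95,"ty": -1,"tz": 0,"ax": 0,"ay": 0,"az": 0,"gripper": 1},{"tx": -0.95,"ty": -1,"tz": 0,"ax": 0,"ay": 0,"az": 0,"gripper": 1},{"tx": -0.95,"ty": -1,"tz": 0,"ax": 0,"ay": 0,"az": 0,"gripper": 1},{"tx": -0.95,"ty": -1,"tz": 0,"ax": 0,"ay": 0,"az": 0,"gripper": 1},{"tx": 0,"ty": 0,"tz": 0,"ax": 0,"ay": 0,"az": 0,"gripper": 1}]}}

```text
time: 1.98
tool_pos: [0.5664, 0.2817, 0.2979]
orientation: [-3.138, 0.001, 3.134]
force: [1.1, -1.3, 0.0]
opening: 0.085
gripper_force: 0.0
```

```bash
cat >> h.py <<'E'
def fish(f):
    z=np.load('pics/'+f+'.npz'); d=z['d'];fl=200/np.tan(np.radians(float(z['vfov']))/2)
    v,u=np.mgrid[0:400,0:640]; x=u-z['cx'];y=v-z['cy'];r=np.hypot(x,y)+1e-9;th=r/fl
    c=np.stack([d*np.tan(th)*x/r,d*np.tan(th)*y/r,d],-1)
    W=(c-z['t'].reshape(3))@z['R']; W[d==0]=np.nan
    return W,z['im']
def ray(f,u,v,zh):
    "pixel -> world point at height zh"
    z=np.load('pics/'+f+'.npz');fl=200/np.tan(np.radians(float(z['vfov']))/2)
    x=u-z['cx'];y=v-z['cy'];r=np.hypot(x,y)+1e-9;th=r/fl
    k=np.array([np.sin(th)*x/r,np.sin(th)*y/r,np.cos(th)])@z['R']; o=-z['R'].T@z['t']
    return o+k*(zh-o[2])/k[2]
E
python3 - <<'E'
from h import *
s=manip.observe(); print(s['tool_pos'],s['orientation'],s['joint_positions'].round(2),s['time'])
im,d,p=grab('wrist','w2.png')
cv2.imwrite('pics/w2v.png',cv2.resize(im,(800,500)))
E
```

```text
[0.56639554 0.28174732 0.29794994] [-3.13840237e+00  1.40153425e-03  3.13448860e+00] [-0.7   0.28  0.22  1.45 -0.06  1.42  1.08] 1.9833
```

View pics/w2v.png

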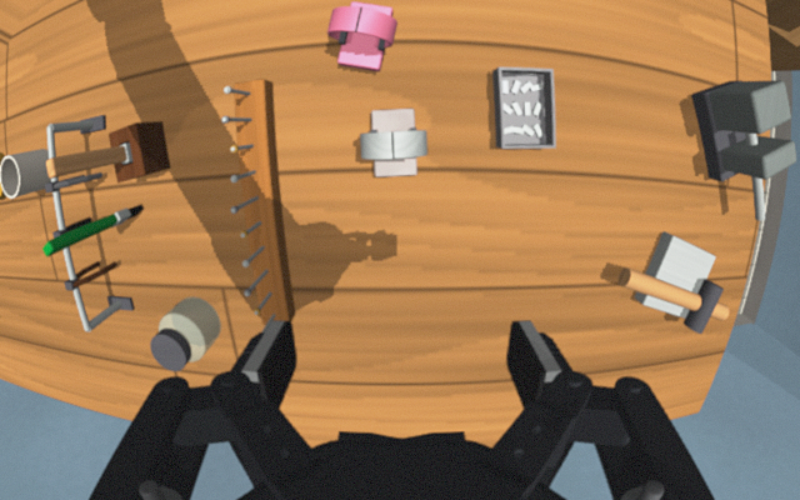

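The wrist view shows the bangle near (393,145) of the 800-wide picture, with its seam as a dark line from about (391,132) to (396,160). The stand is at (140,148) and the jar at (22,175).

```bash
python3 - <<'E'
from h import *
W,im=fish('w2')
g=cv2.cvtColor(im,cv2.COLOR_BGR2GRAY).astype(int)
pts=[]
for v in range(103,132):
    row=g[v,304:326]; u=304+row.argmin(); 
    print(v,u,row.min(),int(np.median(row)), ray('w2',u,v,.078)[:2].round(4),W[v,u].round(3))
m=(np.hypot(W[...,0]-.502,W[...,1]-.27)<.06)
for a,b in((.015,.025),(.03,.085),(.07,.085)):
    P=W[m&(W[...,2]>a)&(W[...,2]<b)];print(len(P),cv2.minAreaRect((P[:,:2]*1000).astype(np.float32)),P[:,2].max())
m=(np.hypot(W[...,0]-.489,W[...,1]+.03)<.06)
P=W[m&(W[...,2]>.05)&(W[...,2]<.06)];print('stand',len(P),cv2.minAreaRect((P[:,:2]*1000).astype(np.float32)))
E
```

```text
103 318 206 213 [0.4864 0.2768] [0.486 0.276 0.018]
104 316 203 208 [0.4875 0.2746] [0.488 0.274 0.02 ]
105 313 183 217 [0.4886 0.2714] [0.489 0.27  0.019]
106 313 166 223 [0.4897 0.2714] [0.49  0.271 0.077]
107 313 162 226 [0.4908 0.2713] [0.491 0.271 0.076]
108 313 156 225 [0.4919 0.2713] [0.492 0.271 0.076]
109 313 159 224 [0.493  0.2713] [0.493 0.271 0.078]
110 314 154 224 [0.4941 0.2724] [0.494 0.272 0.077]
111 314 154 221 [0.4952 0.2724] [0.495 0.272 0.076]
112 314 146 221 [0.4963 0.2724] [0.496 0.272 0.078]
113 314 141 221 [0.4974 0.2724] [0.497 0.272 0.077]
114 314 143 222 [0.4985 0.2724] [0.499 0.272 0.078]
115 314 140 224 [0.4996 0.2724] [0.5   0.272 0.078]
116 314 146 223 [0.5007 0.2723] [0.501 0.272 0.077]
117 314 142 223 [0.5019 0.2723] [0.502 0.272 0.078]
118 314 141 220 [0.503  0.2723] [0.503 0.272 0.078]
119 314 146 219 [0.5041 0.2723] [0.504 0.272 0.078]
120 314 146 219 [0.5052 0.2723] [0.505 0.272 0.076]
121 314 147 222 [0.5063 0.2723] [0.506 0.272 0.076]
122 314 153 224 [0.5074 0.2723] [0.507 0.272 0.077]
123 314 162 225 [0.5085 0.2723] [0.509 0.272 0.076]
124 314 
[... 203 characters left out ...]
 309 140 146 [0.514  0.2667] [0.519 0.264 0.019]
129 304 177 186 [0.515  0.2612] [0.52  0.258 0.017]
130 310 208 213 [0.5162 0.2678] [0.521 0.265 0.019]
131 304 212 216 [0.5173 0.2612] [0.523 0.258 0.02 ]
1082 ((500.5002136230469, 271.8726501464844), (70.18559265136719, 43.95109558105469), 1.9161181449890137) 0.022336609954534244
1124 ((499.1650085449219, 271.72113037109375), (26.71828269958496, 63.507041931152344), 2.0173609256744385) 0.07822731088422992
719 ((500.75616455078125, 271.8701477050781), (23.430641174316406, 41.2982292175293), 1.7369540929794312) 0.07822731088422992
stand 869 ((488.13739013671875, -31.178865432739258), (60.90080642700195, 48.992958068847656), 7.1848835945129395)
```

>>> {"name": "carry_out", "arguments": {"increments": [{"tx": 0,"ty": -1,"tz": 0,"ax": 0,"ay": 0,"az": 0,"gripper": 1},{"tx": 0,"ty": -1,"tz": 0,"ax": 0,"ay": 0,"az": 0,"gripper": 1},{"tx": 0,"ty": -1,"tz": 0,"ax": 0,"ay": 0,"az": 0,"gripper": 1},{"tx": 0,"ty": -1,"tz": 0,"ax": 0,"ay": 0,"az": 0,"gripper": 1},{"tx": 0,"ty": -1,"tz": 0,"ax": 0,"ay": 0,"az": 0,"gripper": 1},{"tx": 0,"ty": -1,"tz": 0,"ax": 0,"ay": 0,"az": 0,"gripper": 1},{"tx": 0,"ty": -1,"tz": 0,"ax": 0,"ay": 0,"az": 0,"gripper": 1},{"tx": 0,"ty": -1,"tz": 0,"ax": 0,"ay": 0,"az": 0,"gripper": 1}]}}

```text
time: 2.7
tool_pos: [0.562, 0.1283, 0.2982]
orientation: [3.141, -0.001, -3.139]
force: [0.6, 0.2, 0.4]
opening: 0.0852
gripper_force: 0.0
```

>>> {"name": "carry_out", "arguments": {"increments": [{"tx": 0,"ty": -1,"tz": 0,"ax": 0,"ay": 0,"az": 0,"gripper": 1},{"tx": 0,"ty": -1,"tz": 0,"ax": 0,"ay": 0,"az": 0,"gripper": 1},{"tx": 0,"ty": -1,"tz": 0,"ax": 0,"ay": 0,"az": 0,"gripper": 1},{"tx": 0,"ty": -1,"tz": 0,"ax": 0,"ay": 0,"az": 0,"gripper": 1},{"tx": 0,"ty": -1,"tz": 0,"ax": 0,"ay": 0,"az": 0,"gripper": 1},{"tx": 0,"ty": -1,"tz": 0,"ax": 0,"ay": 0,"az": 0,"gripper": 1},{"tx": 0,"ty": -1,"tz": 0,"ax": 0,"ay": 0,"az": 0,"gripper": 1},{"tx": 0,"ty": 0,"tz": 0,"ax": 0,"ay": 0,"az": 0,"gripper": 1}]}}

```text
time: 3.37
tool_pos: [0.5624, -0.0157, 0.2985]
orientation: [-3.14, 0.0, 3.138]
force: [0.3, -1.1, -0.1]
opening: 0.0853
gripper_force: 0.0
```

```bash
python3 - <<'E'
from h import *
s=manip.observe(); print(s['tool_pos'],s['orientation'],s['joint_positions'].round(2),s['time'])
im,d,p=grab('wrist','w3.png')
cv2.imwrite('pics/w3v.png',cv2.resize(im,(800,500)))
W,im=fish('w3')
def rect(n,cx,cy,r,a,b):
    m=(np.hypot(W[...,0]-cx,W[...,1]-cy)<r)&(W[...,2]>a)&(W[...,2]<b); P=W[m]
    print(n,len(P)); 
    if len(P)>4: print(cv2.minAreaRect((P[:,:2]*1000).astype(np.float32)),P[:,2].max())
rect('stand',.489,-.031,.05,.05,.06)
rect('htop',.489,-.031,.03,.168,.18)
rect('hmid',.489,-.031,.03,.1,.165)
rect('jar',.489,-.266,.05,.07,.08)
rect('green',.57,-.066,.03,.12,.2)
for x in (.46,.5,.55,.6,.65):
    for n,y in(('rail',-.14),('burs',.12)):
        m=(abs(W[...,0]-x)<.01)&(abs(W[...,1]-y)<.08)&(W[...,2]>.02); 
        if m.any(): print(n,x,W[m].min(0).round(3),W[m].max(0).round(3))
E
```

```text
[ 0.56237936 -0.0157106   0.29847112] [-3.14031244e+00  1.24829227e-04  3.13816863e+00] [-0.4   0.13  0.39  1.63 -0.05  1.39  1.56] 3.3667
stand 1544
((487.8588562011719, -31.54665756225586), (61.1103515625, 47.027828216552734), 7.795133590698242) 0.059762792406444186
htop 323
((488.1372985839844, -31.324140548706055), (18.500469207763672, 12.499686241149902), 5.6870012283325195) 0.1754667635772357
hmid 34
((487.3313293457031, -25.564502716064453), (15.928227424621582, 0.9480859637260437), 5.544839382171631) 0.16463080809010638
jar 449
((487.6108703613281, -266.1812438964844), (62.113868713378906, 61.001773834228516), 75.23709106445312) 0.07602734665840431
green 502
((563.8081665039062, -66.22805786132812), (12.376091003417969, 18.549589157104492), 27.7873592376709) 0.1707082426704301
rail 0.46 [ 0.45  -0.141  0.081] [ 0.47  -0.131  0.091]
burs 0.46 [0.45  0.102 0.02 ] [0.47  0.14  0.093]
rail 0.5 [ 0.49  -0.156  0.02 ] [ 0.51  -0.114  0.098]
burs 0.5 [0.49  0.103 0.02 ] [0.51  0.14  0.079]
rail 0.55 [ 0.54  -0.141  0.032] [ 0.56  -0.06   0.389]
burs 0.55 [0.54  0.04  0.021] [0.56  0.141 0.388]
rail 0.6 [ 0.59  -0.142  0.082] [ 0.61  -0.132  0.09 ]
burs 0.6 [0.59  0.106 0.02 ] [0.61  0.143 0.085]
rail 0.65 [ 0.64  -0.143  0.082] [ 0.66  -0.13   0.098]
burs 0.65 [0.64  0.108 0.02 ] [0.66  0.143 0.031]
```

View pics/w3v.png

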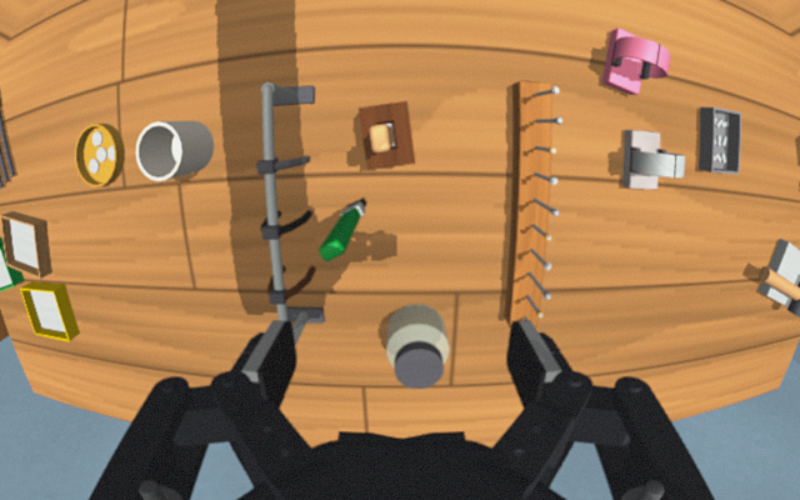

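The view confirms a clear brush top at (382,135) of the 800-wide picture, the green one at (340,235) well away, and the rail at (270,200) between the stand and the jar at (170,150).

>>> {"name": "carry_out", "arguments": {"increments": [{"tx": 0.93,"ty": -0.24,"tz": 0,"ax": 0,"ay": 0,"az": 0,"gripper": 1},{"tx": 0.93,"ty": -0.24,"tz": 0,"ax": 0,"ay": 0,"az": 0,"gripper": 1},{"tx": 0.93,"ty": -0.24,"tz": 0,"ax": 0,"ay": 0,"az": 0,"gripper": 1},{"tx": 0.93,"ty": -0.24,"tz": 0,"ax": 0,"ay": 0,"az": 0,"gripper": 1},{"tx": 0,"ty": 0,"tz": 0,"ax": 0,"ay": 0,"az": -0.75,"gripper": 1},{"tx": 0,"ty": 0,"tz": 0,"ax": 0,"ay": 0,"az": -0.75,"gripper": 1},{"tx": 0,"ty": 0,"tz": 0,"ax": 0,"ay": 0,"az": 0,"gripper": 1},{"tx": 0,"ty": 0,"tz": 0,"ax": 0,"ay": 0,"az": 0,"gripper": 1}]}}

```text
time: 4.08
tool_pos: [0.4884, -0.0298, 0.2983]
orientation: [3.141, 0.0, -3.021]
force: [0.4, 0.6, 0.1]
opening: 0.0856
gripper_force: 0.0
```

>>> {"name": "carry_out", "arguments": {"increments": [{"tx": 0,"ty": -0.08,"tz": 1,"ax": 0,"ay": 0,"az": 0,"gripper": 1},{"tx": 0,"ty": 0,"tz": 1,"ax": 0,"ay": 0,"az": 0,"gripper": 1},{"tx": 0,"ty": 0,"tz": 1,"ax": 0,"ay": 0,"az": 0,"gripper": 1},{"tx": 0,"ty": 0,"tz": 1,"ax": 0,"ay": 0,"az": 0,"gripper": 1},{"tx": 0,"ty": 0,"tz": 1,"ax": 0,"ay": 0,"az": 0,"gripper": 1},{"tx": 0,"ty": 0,"tz": 1,"ax": 0,"ay": 0,"az": 0,"gripper": 1},{"tx": 0,"ty": 0,"tz": 1,"ax": 0,"ay": 0,"az": 0,"gripper": 1},{"tx": 0,"ty": 0,"tz": 1,"ax": 0,"ay": 0,"az": 0,"gripper": 1}]}}

```text
time: 4.75
tool_pos: [0.4886, -0.032, 0.1372]
orientation: [3.142, -0.0, -3.022]
force: [-0.1, 0.4, 0.9]
opening: 0.0851
gripper_force: 0.0
```

>>> {"name": "carry_out", "arguments": {"increments": [{"tx": 0,"ty": 0,"tz": 0.15,"ax": 0,"ay": 0,"az": 0,"gripper": 1},{"tx": 0,"ty": 0,"tz": 0,"ax": 0,"ay": 0,"az": 0,"gripper": 1},{"tx": 0,"ty": 0,"tz": 0,"ax": 0,"ay": 0,"az": 0,"gripper": 1},{"tx": 0,"ty": 0,"tz": 0,"ax": 0,"ay": 0,"az": 0,"gripper": 1}]}}

```text
time: 5.08
tool_pos: [0.4895, -0.0325, 0.1366]
orientation: [-3.142, 0.002, -3.021]
force: [0.1, -0.7, 1.2]
opening: 0.0854
gripper_force: 0.0
```

Good alignment; close.

>>> {"name": "carry_out", "arguments": {"increments": [{"tx": 0,"ty": 0,"tz": 0,"ax": 0,"ay": 0,"az": 0,"gripper": 0},{"tx": 0,"ty": 0,"tz": 0,"ax": 0,"ay": 0,"az": 0,"gripper": 0},{"tx": 0,"ty": 0,"tz": 0,"ax": 0,"ay": 0,"az": 0,"gripper": 0},{"tx": 0,"ty": 0,"tz": 0,"ax": 0,"ay": 0,"az": 0,"gripper": 0},{"tx": 0,"ty": 0,"tz": 0,"ax": 0,"ay": 0,"az": 0,"gripper": 0},{"tx": 0,"ty": 0,"tz": 0,"ax": 0,"ay": 0,"az": 0,"gripper": 0},{"tx": 0,"ty": 0,"tz": 0,"ax": 0,"ay": 0,"az": 0,"gripper": 0},{"tx": 0,"ty": 0,"tz": 0,"ax": 0,"ay": 0,"az": 0,"gripper": 0}]}}

```text
time: 5.75
tool_pos: [0.4886, -0.0321, 0.1355]
orientation: [3.141, 0.0, -3.02]
force: [-0.8, 3.4, 1.9]
opening: 0.0114
gripper_force: 58.3
```

>>> {"name": "carry_out", "arguments": {"increments": [{"tx": 0,"ty": 0,"tz": 0,"ax": 0,"ay": 0,"az": 0,"gripper": 0},{"tx": 0,"ty": 0,"tz": 0,"ax": 0,"ay": 0,"az": 0,"gripper": 0},{"tx": 0,"ty": 0,"tz": 0,"ax": 0,"ay": 0,"az": 0,"gripper": 0},{"tx": 0,"ty": 0,"tz": 0,"ax": 0,"ay": 0,"az": 0,"gripper": 0}]}}

```text
time: 6.08
tool_pos: [0.4886, -0.0322, 0.1355]
orientation: [3.141, 0.0, -3.02]
force: [-1.6, 5.6, 3.9]
opening: 0.0113
gripper_force: 58.6
```

>>> {"name": "carry_out", "arguments": {"increments": [{"tx": 0,"ty": 0,"tz": -0.4,"ax": 0,"ay": 0,"az": 0,"gripper": 0},{"tx": 0,"ty": 0,"tz": -0.6,"ax": 0,"ay": 0,"az": 0,"gripper": 0},{"tx": 0,"ty": 0,"tz": -0.8,"ax": 0,"ay": 0,"az": 0,"gripper": 0},{"tx": 0,"ty": 0,"tz": -1,"ax": 0,"ay": 0,"az": 0,"gripper": 0},{"tx": 0,"ty": 0,"tz": -1,"ax": 0,"ay": 0,"az": 0,"gripper": 0},{"tx": 0,"ty": 0,"tz": -1,"ax": 0,"ay": 0,"az": 0,"gripper": 0},{"tx": 0,"ty": 0,"tz": -1,"ax": 0,"ay": 0,"az": 0,"gripper": 0},{"tx": 0,"ty": 0,"tz": -0.9,"ax": 0,"ay": 0,"az": 0,"gripper": 0}]}}

```text
time: 6.75
tool_pos: [0.4886, -0.034, 0.2709]
orientation: [-3.14, 0.001, -3.022]
force: [0.2, 0.7, -0.9]
opening: 0.011
gripper_force: 59.0
```

>>> {"name": "carry_out", "arguments": {"increments": [{"tx": 0,"ty": 0,"tz": 0,"ax": 0,"ay": 0,"az": 0,"gripper": 0},{"tx": 0,"ty": 0,"tz": 0,"ax": 0,"ay": 0,"az": 0,"gripper": 0},{"tx": 0,"ty": 0,"tz": 0,"ax": 0,"ay": 0,"az": 0,"gripper": 0}]}}

```text
time: 7.0
tool_pos: [0.4883, -0.0334, 0.2687]
orientation: [-3.141, -0.001, -3.021]
force: [0.5, 0.3, -0.7]
opening: 0.011
gripper_force: 58.9
```

```bash
python3 - <<'E'
from h import *
s=manip.observe(); print(s['tool_pos'],s['orientation'],s['time'])
grab('scene','s2.png');im,d,p=grab('side','d2.png')
W,si=cloud('scene2') if 0 else cloud('s2')
T=s['tool_pos']
for n in('s2','d2'):
    W,si=cloud(n)
    m=(np.hypot(W[...,0]-T[0],W[...,1]-T[1])<.04)&(W[...,2]<T[2]-.02)&(W[...,2]>.09)
    P=W[m]; print(n,len(P))
    for a in np.arange(.13,.25,.01):
        Q=P[(P[:,2]>=a)&(P[:,2]<a+.01)]
        if len(Q): print(a.round(2),len(Q),Q[:,0].min().round(4),Q[:,0].max().round(4),Q[:,1].min().round(4),Q[:,1].max().round(4))
    if len(P): print('zmin',P[:,2].min())
def proj(n,X):
    p=manip.camera_params(n);c=p['R']@X+p['t'];f=200/np.tan(np.radians(p['vfov'])/2);return p['cx']+f*c[0]/c[2],p['cy']+f*c[1]/c[2]
tiles=[]
for n,f in(('scene','s2'),('side','d2')):
    u,v=map(int,proj(n,T-[0,0,.06])); print(n,u,v, proj(n,T-[0,0,.1305]))
    im=cv2.imread('pics/'+f+'.png'); u=min(max(u,50),590);v=min(max(v,50),350)
    tiles.append(cv2.resize(im[v-50:v+50,u-50:u+50],(400,400),interpolation=cv2.INTER_CUBIC))
cv2.imwrite('pics/t2.png',np.hstack(tiles))
E
```

```text
[ 0.48827659 -0.03338606  0.26867379] [-3.14092201e+00 -8.38482932e-04 -3.02144684e+00] 7.0
s2 245
0.13 3 0.4821 0.4972 -0.0377 -0.0285
0.14 22 0.4782 0.4983 -0.0398 -0.0281
0.15 23 0.4803 0.4982 -0.0397 -0.0301
0.16 14 0.4804 0.4988 -0.0388 -0.0322
0.17 26 0.4769 0.5 -0.0422 -0.0259
0.18 25 0.4786 0.5 -0.0415 -0.0262
0.19 26 0.4792 0.5005 -0.0411 -0.0278
0.2 26 0.483 0.4991 -0.0408 -0.0273
0.21 24 0.4793 0.4968 -0.0406 -0.0269
0.22 24 0.4803 0.4981 -0.0415 -0.0253
0.23 24 0.4819 0.4974 -0.0411 -0.0304
0.24 8 0.4839 0.4979 -0.0416 -0.0293
zmin 0.13503524254207447
d2 212
0.13 2 0.4792 0.4945 -0.0349 -0.0284
0.14 18 0.4781 0.4944 -0.0332 -0.0253
0.15 18 0.4772 0.4962 -0.0325 -0.0254
0.16 20 0.4771 0.4958 -0.0383 -0.0249
0.17 22 0.4764 0.4965 -0.0358 -0.0222
0.18 22 0.4761 0.4957 -0.0343 -0.0229
0.19 21 0.4773 0.4971 -0.0362 -0.0234
0.2 19 0.4776 0.4937 -0.0348 -0.0251
0.21 19 0.4777 0.4939 -0.0335 -0.0235
0.22 21 0.4779 0.4948 -0.0325 -0.0224
0.23 22 0.4775 0.4945 -0.0336 -0.024
0.24 8 0.4789 0.4918 -0.038 -0.0227
zmin 0.13750125924990253
scene 304 175 (np.float64(305.0189815851138), np.float64(194.65762021669605))
side 343 184 (np.float64(342.87637966785843), np.float64(202.8631365901812))
```

View pics/t2.png

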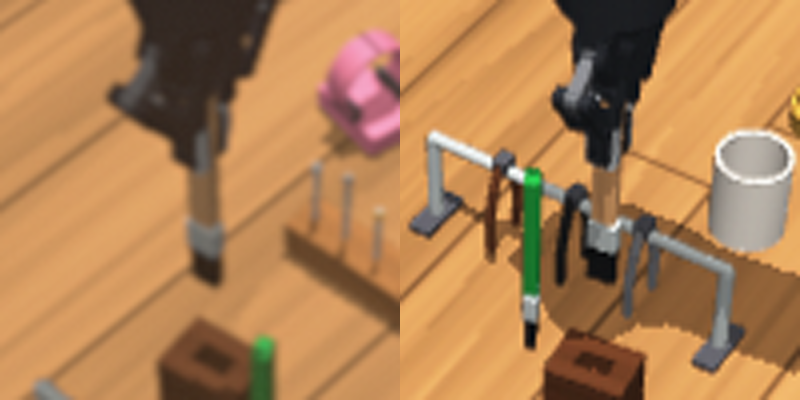

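The tiles show the wooden brush held upright, bristles down, with its tip about 0.137 m up. The stand's slot is empty and nothing else moved.

>>> {"name": "carry_out", "arguments": {"increments": [{"tx": 0.117,"ty": -0.964,"tz": 0,"ax": 0,"ay": 0,"az": 0,"gripper": 0},{"tx": 0.117,"ty": -0.964,"tz": 0,"ax": 0,"ay": 0,"az": 0,"gripper": 0},{"tx": 0.117,"ty": -0.964,"tz": 0,"ax": 0,"ay": 0,"az": 0,"gripper": 0},{"tx": 0.117,"ty": -0.964,"tz": 0,"ax": 0,"ay": 0,"az": 0,"gripper": 0},{"tx": 0.117,"ty": -0.964,"tz": 0,"ax": 0,"ay": 0,"az": 0,"gripper": 0},{"tx": 0.117,"ty": -0.964,"tz": 0,"ax": 0,"ay": 0,"az": 0,"gripper": 0}]}}

```text
time: 7.6
tool_pos: [0.4881, -0.1503, 0.2684]
orientation: [-3.141, -0.002, -3.021]
force: [0.1, 0.3, -0.5]
opening: 0.0113
gripper_force: 58.9
```

>>> {"name": "carry_out", "arguments": {"increments": [{"tx": 0.117,"ty": -0.964,"tz": 0,"ax": 0,"ay": 0,"az": 0,"gripper": 0},{"tx": 0.117,"ty": -0.964,"tz": 0,"ax": 0,"ay": 0,"az": 0,"gripper": 0},{"tx": 0.117,"ty": -0.964,"tz": 0,"ax": 0,"ay": 0,"az": 0,"gripper": 0},{"tx": 0.117,"ty": -0.964,"tz": 0,"ax": 0,"ay": 0,"az": 0,"gripper": 0},{"tx": 0.117,"ty": -0.964,"tz": 0,"ax": 0,"ay": 0,"az": 0,"gripper": 0},{"tx": 0.117,"ty": -0.964,"tz": 0,"ax": 0,"ay": 0,"az": 0,"gripper": 0},{"tx": 0,"ty": 0,"tz": 0,"ax": 0,"ay": 0,"az": 0,"gripper": 0},{"tx": 0,"ty": 0,"tz": 0,"ax": 0,"ay": 0,"az": 0,"gripper": 0}]}}

```text
time: 8.27
tool_pos: [0.4878, -0.2668, 0.2684]
orientation: [-3.141, -0.002, -3.023]
force: [-0.1, 0.1, -1.3]
opening: 0.0117
gripper_force: 59.0
```

>>> {"name": "carry_out", "arguments": {"increments": [{"tx": 0,"ty": 0,"tz": 1,"ax": 0,"ay": 0,"az": 0,"gripper": 0},{"tx": 0,"ty": 0,"tz": 1,"ax": 0,"ay": 0,"az": 0,"gripper": 0},{"tx": 0,"ty": 0,"tz": 1,"ax": 0,"ay": 0,"az": 0,"gripper": 0},{"tx": 0,"ty": 0,"tz": 1,"ax": 0,"ay": 0,"az": 0,"gripper": 0},{"tx": 0,"ty": 0,"tz": 1,"ax": 0,"ay": 0,"az": 0,"gripper": 0},{"tx": 0,"ty": 0,"tz": 0.7,"ax": 0,"ay": 0,"az": 0,"gripper": 0},{"tx": 0,"ty": 0,"tz": 0.3,"ax": 0,"ay": 0,"az": 0,"gripper": 0},{"tx": 0,"ty": 0,"tz": 0,"ax": 0,"ay": 0,"az": 0,"gripper": 0}]}}

```text
time: 8.93
tool_pos: [0.4879, -0.2644, 0.1477]
orientation: [3.14, -0.003, -3.02]
force: [-0.1, 0.3, 0.3]
opening: 0.0112
gripper_force: 59.0
```

>>> {"name": "carry_out", "arguments": {"increments": [{"tx": 0,"ty": 0,"tz": 0.25,"ax": 0,"ay": 0,"az": 0,"gripper": 0},{"tx": 0,"ty": 0,"tz": 0,"ax": 0,"ay": 0,"az": 0,"gripper": 0},{"tx": 0,"ty": 0,"tz": 0,"ax": 0,"ay": 0,"az": 0,"gripper": 0}]}}

```text
time: 9.18
tool_pos: [0.4889, -0.2659, 0.1449]
orientation: [-3.141, 0.001, -3.021]
force: [-0.5, 0.1, 1.1]
opening: 0.0114
gripper_force: 59.0
```

```bash
python3 - <<'E'
from h import *
s=manip.observe(); print(s['tool_pos'],s['force'],s['time'])
grab('scene','s3.png');grab('side','d3.png')
for n in('s3','d3'):
    W,si=cloud(n)
    h=np.hypot(W[...,0]-.488,W[...,1]+.266)
    P=W[(h<.045)&(W[...,2]<.08)&(W[...,2]>.068)]; print(n,len(P),cv2.minEnclosingCircle((P[:,:2]*1000).astype(np.float32)))
    P=W[(h<.02)&(W[...,2]<.12)&(W[...,2]>.085)]; print(len(P),P.min(0),P.max(0))
t=[cv2.resize(cv2.imread('pics/s3.png')[220:320,190:290],(400,400)),]
d=np.load('pics/d3.npz');X=np.array([.488,-.266,.07]);c=d['R']@X+d['t'];f=200/np.tan(np.radians(float(d['vfov']))/2);u,v=int(d['cx']+f*c[0]/c[2]),int(d['cy']+f*c[1]/c[2]);print(u,v)
t.append(cv2.resize(d['im'][v-50:v+50,u-50:u+50],(400,400)));cv2.imwrite('pics/t3.png',np.hstack(t))
E
```

```text
[ 0.48891652 -0.26585115  0.14491724] [-0.54920829  0.12325669  1.11661303] 9.1833
s3 174 ((488.4319152832031, -265.9519958496094), 32.16254806518555)
54 [ 0.48347959 -0.27313772  0.08587325] [ 0.49929665 -0.2601116   0.1195057 ]
d3 122 ((488.2508239746094, -261.40167236328125), 34.14311599731445)
53 [ 0.47788506 -0.26951126  0.08730278] [ 0.49554404 -0.25493931  0.11953529]
381 173
```

View pics/t3.png

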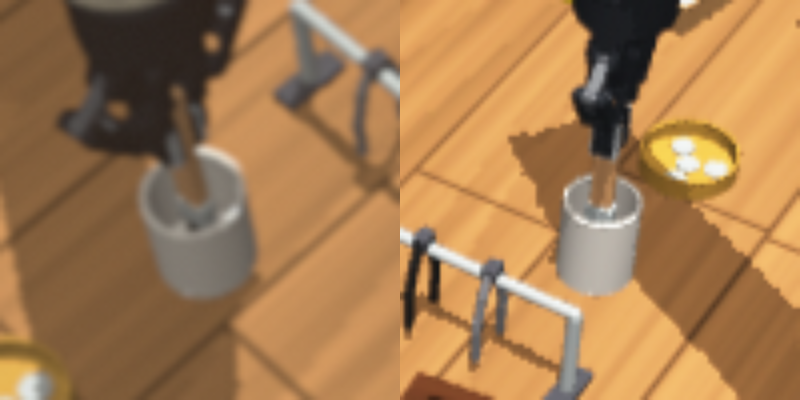

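The tiles show the brush centred inside the jar, the jar undisturbed. Now the strokes.

>>> {"name": "carry_out", "arguments": {"increments": [{"tx": 0,"ty": 0,"tz": 0.12,"ax": 0,"ay": 0,"az": 0,"gripper": 0},{"tx": 0,"ty": 0,"tz": 0,"ax": 0,"ay": 0,"az": 0,"gripper": 0},{"tx": 0,"ty": 0,"tz": -0.9,"ax": 0,"ay": 0,"az": 0,"gripper": 0},{"tx": 0,"ty": 0,"tz": -0.9,"ax": 0,"ay": 0,"az": 0,"gripper": 0},{"tx": 0,"ty": 0,"tz": -0.8,"ax": 0,"ay": 0,"az": 0,"gripper": 0},{"tx": 0,"ty": 0,"tz": 0,"ax": 0,"ay": 0,"az": 0,"gripper": 0},{"tx": 0,"ty": 0,"tz": 0,"ax": 0,"ay": 0,"az": 0,"gripper": 0},{"tx": 0,"ty": 0,"tz": 0,"ax": 0,"ay": 0,"az": 0,"gripper": 0}]}}

```text
time: 9.95
tool_pos: [0.4883, -0.2656, 0.1932]
orientation: [3.141, -0.001, -3.021]
force: [-0.5, 0.9, -0.5]
opening: 0.0113
gripper_force: 59.0
```

>>> {"name": "carry_out", "arguments": {"increments": [{"tx": 0,"ty": 0,"tz": 0.9,"ax": 0,"ay": 0,"az": 0,"gripper": 0},{"tx": 0,"ty": 0,"tz": 0.9,"ax": 0,"ay": 0,"az": 0,"gripper": 0},{"tx": 0,"ty": 0,"tz": 0.6,"ax": 0,"ay": 0,"az": 0,"gripper": 0},{"tx": 0,"ty": 0,"tz": 0.2,"ax": 0,"ay": 0,"az": 0,"gripper": 0},{"tx": 0,"ty": 0,"tz": 0,"ax": 0,"ay": 0,"az": 0,"gripper": 0},{"tx": 0,"ty": 0,"tz": 0,"ax": 0,"ay": 0,"az": 0,"gripper": 0},{"tx": 0,"ty": 0,"tz": 0,"ax": 0,"ay": 0,"az": 0,"gripper": 0}]}}

```text
time: 10.53
tool_pos: [0.489, -0.2662, 0.1427]
orientation: [-3.141, 0.001, -3.021]
force: [0.7, -1.0, -0.4]
opening: 0.0111
gripper_force: 59.0
```

>>> {"name": "carry_out", "arguments": {"increments": [{"tx": 0,"ty": 0,"tz": -0.9,"ax": 0,"ay": 0,"az": 0,"gripper": 0},{"tx": 0,"ty": 0,"tz": -0.9,"ax": 0,"ay": 0,"az": 0,"gripper": 0},{"tx": 0,"ty": 0,"tz": -0.8,"ax": 0,"ay": 0,"az": 0,"gripper": 0},{"tx": 0,"ty": 0,"tz": 0,"ax": 0,"ay": 0,"az": 0,"gripper": 0},{"tx": 0,"ty": 0,"tz": 0,"ax": 0,"ay": 0,"az": 0,"gripper": 0},{"tx": 0,"ty": 0,"tz": 0,"ax": 0,"ay": 0,"az": 0,"gripper": 0}]}}

```text
time: 11.03
tool_pos: [0.4885, -0.2657, 0.1937]
orientation: [3.141, 0.0, -3.021]
force: [-0.2, 0.2, -0.2]
opening: 0.0117
gripper_force: 59.0
```

>>> {"name": "carry_out", "arguments": {"increments": [{"tx": 0,"ty": 0,"tz": -1,"ax": 0,"ay": 0,"az": 0,"gripper": 0},{"tx": 0,"ty": 0,"tz": -1,"ax": 0,"ay": 0,"az": 0,"gripper": 0},{"tx": 0,"ty": 0,"tz": -1,"ax": 0,"ay": 0,"az": 0,"gripper": 0},{"tx": 0,"ty": 0,"tz": -1,"ax": 0,"ay": 0,"az": 0,"gripper": 0},{"tx": 0,"ty": 0,"tz": 0,"ax": 0,"ay": 0,"az": 0,"gripper": 0},{"tx": 0,"ty": 0,"tz": 0,"ax": 0,"ay": 0,"az": 0,"gripper": 0}]}}

```text
time: 11.53
tool_pos: [0.4888, -0.2659, 0.2739]
orientation: [-3.141, 0.001, -3.021]
force: [-0.9, -1.0, -1.0]
opening: 0.0113
gripper_force: 59.0
```

>>> {"name": "carry_out", "arguments": {"increments": [{"tx": -0.142,"ty": 0.986,"tz": 0,"ax": 0,"ay": 0,"az": 0,"gripper": 0},{"tx": -0.142,"ty": 0.986,"tz": 0,"ax": 0,"ay": 0,"az": 0,"gripper": 0},{"tx": -0.142,"ty": 0.986,"tz": 0,"ax": 0,"ay": 0,"az": 0,"gripper": 0},{"tx": -0.142,"ty": 0.986,"tz": 0,"ax": 0,"ay": 0,"az": 0,"gripper": 0},{"tx": -0.142,"ty": 0.986,"tz": 0,"ax": 0,"ay": 0,"az": 0,"gripper": 0},{"tx": -0.142,"ty": 0.986,"tz": 0,"ax": 0,"ay": 0,"az": 0,"gripper": 0},{"tx": -0.142,"ty": 0.986,"tz": 0,"ax": 0,"ay": 0,"az": 0,"gripper": 0},{"tx": -0.142,"ty": 0.986,"tz": 0,"ax": 0,"ay": 0,"az": 0,"gripper": 0}]}}

```text
time: 12.2
tool_pos: [0.4913, -0.1053, 0.2721]
orientation: [3.141, -0.003, -3.021]
force: [-0.2, -0.4, 0.5]
opening: 0.0115
gripper_force: 59.0
```

>>> {"name": "carry_out", "arguments": {"increments": [{"tx": -0.142,"ty": 0.986,"tz": 0,"ax": 0,"ay": 0,"az": 0,"gripper": 0},{"tx": -0.142,"ty": 0.986,"tz": 0,"ax": 0,"ay": 0,"az": 0,"gripper": 0},{"tx": -0.142,"ty": 0.986,"tz": 0,"ax": 0,"ay": 0,"az": 0,"gripper": 0},{"tx": -0.142,"ty": 0.986,"tz": 0,"ax": 0,"ay": 0,"az": 0,"gripper": 0},{"tx": -0.142,"ty": 0.986,"tz": 0,"ax": 0,"ay": 0,"az": 0,"gripper": 0},{"tx": -0.142,"ty": 0.986,"tz": 0,"ax": 0,"ay": 0,"az": 0,"gripper": 0},{"tx": -0.142,"ty": 0.986,"tz": 0,"ax": 0,"ay": 0,"az": 0,"gripper": 0},{"tx": -0.142,"ty": 0.986,"tz": 0,"ax": 0,"ay": 0,"az": 0,"gripper": 0}]}}

```text
time: 12.87
tool_pos: [0.4948, 0.0538, 0.272]
orientation: [-3.141, -0.003, -3.021]
force: [1.1, -0.4, 0.0]
opening: 0.0114
gripper_force: 59.0
```

>>> {"name": "carry_out", "arguments": {"increments": [{"tx": -0.142,"ty": 0.986,"tz": 0,"ax": 0,"ay": 0,"az": 0,"gripper": 0},{"tx": -0.142,"ty": 0.986,"tz": 0,"ax": 0,"ay": 0,"az": 0,"gripper": 0},{"tx": -0.142,"ty": 0.986,"tz": 0,"ax": 0,"ay": 0,"az": 0,"gripper": 0},{"tx": -0.142,"ty": 0.986,"tz": 0,"ax": 0,"ay": 0,"az": 0,"gripper": 0},{"tx": -0.142,"ty": 0.986,"tz": 0,"ax": 0,"ay": 0,"az": 0,"gripper": 0},{"tx": -0.142,"ty": 0.986,"tz": 0,"ax": 0,"ay": 0,"az": 0,"gripper": 0},{"tx": -0.142,"ty": 0.986,"tz": 0,"ax": 0,"ay": 0,"az": 0,"gripper": 0},{"tx": -0.142,"ty": 0.986,"tz": 0,"ax": 0,"ay": 0,"az": 0,"gripper": 0}]}}

```text
time: 13.53
tool_pos: [0.4984, 0.2129, 0.2718]
orientation: [-3.141, -0.003, -3.021]
force: [0.1, 0.2, -0.8]
opening: 0.0113
gripper_force: 59.0
```

>>> {"name": "carry_out", "arguments": {"increments": [{"tx": -0.142,"ty": 0.986,"tz": 0,"ax": 0,"ay": 0,"az": 0,"gripper": 0},{"tx": -0.142,"ty": 0.986,"tz": 0,"ax": 0,"ay": 0,"az": 0,"gripper": 0},{"tx": -0.142,"ty": 0.986,"tz": 0,"ax": 0,"ay": 0,"az": 0,"gripper": 0},{"tx": 0,"ty": 0,"tz": 0,"ax": 0,"ay": 0,"az": 0.55,"gripper": 0},{"tx": 0,"ty": 0,"tz": 0,"ax": 0,"ay": 0,"az": 0.55,"gripper": 0},{"tx": 0,"ty": 0,"tz": 0,"ax": 0,"ay": 0,"az": 0,"gripper": 0},{"tx": 0,"ty": 0,"tz": 0,"ax": 0,"ay": 0,"az": 0,"gripper": 0},{"tx": 0,"ty": 0,"tz": 0,"ax": 0,"ay": 0,"az": 0,"gripper": 0}]}}

```text
time: 14.2
tool_pos: [0.5003, 0.2716, 0.273]
orientation: [-3.141, -0.001, -3.108]
force: [-0.4, -0.4, -0.5]
opening: 0.0114
gripper_force: 58.8
```

>>> {"name": "carry_out", "arguments": {"increments": [{"tx": 0,"ty": 0,"tz": 0.8,"ax": 0,"ay": 0,"az": 0,"gripper": 0},{"tx": 0,"ty": 0,"tz": 0.8,"ax": 0,"ay": 0,"az": 0,"gripper": 0},{"tx": 0,"ty": 0,"tz": 0.5,"ax": 0,"ay": 0,"az": 0,"gripper": 0},{"tx": 0,"ty": 0,"tz": 0.3,"ax": 0,"ay": 0,"az": 0,"gripper": 0},{"tx": 0,"ty": 0,"tz": 0,"ax": 0,"ay": 0,"az": 0,"gripper": 0},{"tx": 0,"ty": 0,"tz": 0,"ax": 0,"ay": 0,"az": 0,"gripper": 0},{"tx": 0,"ty": 0,"tz": 0,"ax": 0,"ay": 0,"az": 0,"gripper": 0},{"tx": 0,"ty": 0,"tz": 0,"ax": 0,"ay": 0,"az": 0,"gripper": 0}]}}

```text
time: 14.87
tool_pos: [0.501, 0.2722, 0.2268]
orientation: [3.141, 0.001, -3.109]
force: [0.2, -0.3, -1.2]
opening: 0.0111
gripper_force: 58.8
```

```bash
python3 - <<'E'
from h import *
s=manip.observe(); T=s['tool_pos'];print(T,s['orientation'],s['time'])
grab('scene','s4.png');grab('side','d4.png');t=[]
for n in('s4','d4'):
    W,si=cloud(n)
    h=np.hypot(W[...,0]-.5005,W[...,1]-.272)
    P=W[(h<.03)&(W[...,2]<.15)&(W[...,2]>.083)]; print(n,'brush',len(P))
    if len(P): print(P[:,2].min(), P.min(0).round(4),P.max(0).round(4))
    P=W[(h<.03)&(W[...,2]<.083)&(W[...,2]>.06)]
    if len(P): print('bangle',len(P),P[:,2].max())
    d=np.load('pics/'+n+'.npz');X=np.array([.5005,.272,.09]);c=d['R']@X+d['t'];f=200/np.tan(np.radians(float(d['vfov']))/2);u,v=int(d['cx']+f*c[0]/c[2]),int(d['cy']+f*c[1]/c[2]);print(u,v)
    t.append(cv2.resize(d['im'][v-30:v+30,u-30:u+30],(400,400),interpolation=cv2.INTER_CUBIC))
cv2.imwrite('pics/t4.png',np.hstack(t))
E
```

```text
[0.50097558 0.27218809 0.22682921] [ 3.14080320e+00  1.16529211e-03 -3.10877688e+00] 14.8667
s4 brush 100
0.09634011403579412 [0.4896 0.2631 0.0963] [0.5125 0.2769 0.1496]
bangle 128 0.08082901388387778
383 146
d4 brush 108
0.09525922045574142 [0.4886 0.2699 0.0953] [0.5114 0.281  0.1496]
bangle 163 0.0825675902633387
273 288
```

View pics/t4.png

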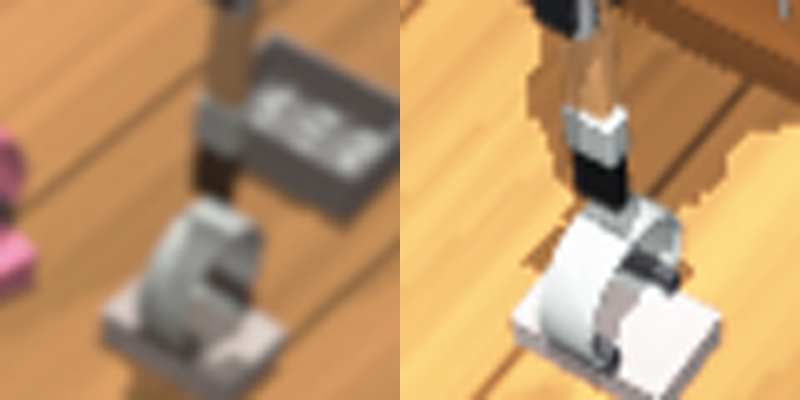

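The tiles show the brush upright over the bangle's middle, its flat face square to the seam line and the tip about 18 mm up.

>>> {"name": "carry_out", "arguments": {"increments": [{"tx": 0,"ty": 0,"tz": 0.25,"ax": 0,"ay": 0,"az": 0,"gripper": 0},{"tx": 0,"ty": 0,"tz": 0.25,"ax": 0,"ay": 0,"az": 0,"gripper": 0},{"tx": 0,"ty": 0,"tz": 0,"ax": 0,"ay": 0,"az": 0,"gripper": 0},{"tx": 0,"ty": 0,"tz": 0,"ax": 0,"ay": 0,"az": 0,"gripper": 0},{"tx": 0,"ty": 0,"tz": 0,"ax": 0,"ay": 0,"az": 0,"gripper": 0},{"tx": 0,"ty": 0,"tz": 0,"ax": 0,"ay": 0,"az": 0,"gripper": 0},{"tx": 0,"ty": 0,"tz": 0,"ax": 0,"ay": 0,"az": 0,"gripper": 0},{"tx": 0,"ty": 0,"tz": 0,"ax": 0,"ay": 0,"az": 0,"gripper": 0}]}}

```text
time: 15.63
tool_pos: [0.5006, 0.272, 0.2161]
orientation: [3.141, 0.0, -3.109]
force: [0.3, -0.1, -0.2]
opening: 0.0111
gripper_force: 58.8
```

>>> {"name": "carry_out", "arguments": {"increments": [{"tx": 0,"ty": 0,"tz": 0.07,"ax": 0,"ay": 0,"az": 0,"gripper": 0},{"tx": 0,"ty": 0,"tz": 0,"ax": 0,"ay": 0,"az": 0,"gripper": 0},{"tx": 0,"ty": 0,"tz": 0,"ax": 0,"ay": 0,"az": 0,"gripper": 0},{"tx": 0,"ty": 0,"tz": 0,"ax": 0,"ay": 0,"az": 0,"gripper": 0},{"tx": 0,"ty": 0,"tz": 0,"ax": 0,"ay": 0,"az": 0,"gripper": 0},{"tx": 0,"ty": 0,"tz": 0,"ax": 0,"ay": 0,"az": 0,"gripper": 0},{"tx": 0,"ty": 0,"tz": 0,"ax": 0,"ay": 0,"az": 0,"gripper": 0},{"tx": 0,"ty": 0,"tz": 0,"ax": 0,"ay": 0,"az": 0,"gripper": 0}]}}

```text
time: 16.3
tool_pos: [0.5006, 0.272, 0.2145]
orientation: [3.142, 0.0, -3.109]
force: [0.6, -0.4, -0.3]
opening: 0.0114
gripper_force: 58.8
```

```bash
python3 - <<'E'
from h import *
s=manip.observe(); T=s['tool_pos'];print(T,s['orientation'],s['time'],s['force'],abs(s['joint_vel']).max())
for n in('scene','side'):
    grab(n,n+'5.png');W,si=cloud(n+'5')
    # handle/ferrule edges near brush and tip (dark bristle) min z
    h=np.hypot(W[...,0]-.5005,W[...,1]-.272); g=si.max(-1)
    P=W[(h<.025)&(W[...,2]>.07)&(W[...,2]<.15)&(g<75)]; Q=W[(h<.025)&(W[...,2]>.065)&(W[...,2]<.09)&(g>110)]
    print(n,len(P),np.sort(P[:,2])[:5].round(4),P.min(0).round(4),P.max(0).round(4),'bangle',np.sort(Q[:,2])[-5:].round(4))
E
```

```text
[0.50058978 0.27195936 0.2145338 ] [ 3.14159081e+00  3.15683881e-05 -3.10885575e+00] 16.3 [ 0.59947484 -0.44735769 -0.2805431 ] 0.001862625081663826
scene 33 [0.0861 0.0862 0.0908 0.0909 0.0913] [0.4952 0.2649 0.0861] [0.5097 0.2722 0.1177] bangle [0.0787 0.079  0.0791 0.0798 0.0826]
side 50 [0.0861 0.0871 0.0875 0.0892 0.0893] [0.4896 0.2691 0.0861] [0.5079 0.2794 0.1188] bangle [0.0798 0.08   0.0801 0.0806 0.081 ]
```

The measured gap of about 6 mm agrees with the expected one, and the arm is motionless.

```bash
python3 -c "
from station import manip
print(manip.job_done())"
```

```text
the job is handed in; nothing more can be done
None
```

The job is handed in: I worked the brush twice in the jar, and it's now held upright and still about 6 mm above the middle of the seam, its flat width along it, at 16.4 s of the 56 s; no result came back.

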